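# Take the lacquered knob off its drying post with the tongs

## Robot

A 6-joint arm with a two-finger parallel gripper is mounted at the origin on the work surface. World frame = base frame: x ahead of the robot, y to its left, z up, the work surface at z = 0. Lengths are in m, angles in rad, forces in N, time in s.
With the tool pointing down it reaches from about 0.275 to 0.85 m from the base axis. Payload 5.2 kg.
Tool frame: the origin (TCP) lies on the front face of the gripper's body, between the roots of the fingers; the fingertips stand bot.tip_extent ahead of it and the grasp point (between the pads) lies 54 mm ahead of it (bot.tip_extent is the distance from the TCP to the fingertips, in m); z points along the fingers, y is the direction in which the jaws open and shut (so a half turn about z gives the same grasp; the last joint's range is limited). The gripper opens to 85 mm and grips with 20 to 120 N. Pads are 22 mm wide; open, the fingers measure 114 mm over their backs; the gripper's body (76 mm by 85 mm) begins 54 mm behind the grasp point. The pads swing forward as they close: fully open they stand 13 mm farther back than shut.
Start: joints at [-1.353, 0.259, 1.535, -0, 1.348, -0.203], TCP at [0.225, -0.502, 0.304] pointing down, gripper open.
Joint ranges: [-3.14, 3.14], [-0.91, 2.08], [0.19, 2.58], [-1.22, 4.36], [0.22, 2.71], [-3.12, 3.12]. Speed limits (rad/s): [2.57, 2.57, 3.14, 3.14, 3.14, 3.14].

## Interface

Orientations are given as a rotation vector (axis times angle).
In Python, from bench import bot gives the robot as it stands. The module is installed in compiled form; this text tells all that it offers.
- The arm moves only by the tool arm_command, never from a script. Its argument "rows" is a list of rows, each a list of 6 numbers: the shift along the tool's x, y, z in cm, then the turn, a rotation vector about the tool's x, y, z in rad. A call has 1 to 20 rows; each row is the pose to reach, as a shift and turn from the pose commanded when the call began, along the tool's axes at that moment; what a row does not reach only later rows make up. A row lasts 1/8 s, in which the tool goes at most 62.5 mm and 10.7 degrees, less where a joint would pass 70% of its speed; a pose out of reach is approached as far as the arm can. A call with a gripper value outside its range is refused whole. "claw" is the finger opening in cm, from 0 to 8.54, set as the call begins (left out, the last holds). The fingers move at their own pace and stop on an object; "grip_force" is the grip in N (left out, the last holds). Time passes only in rows, so rows that repeat a pose let the fingers close. It gives the time, the measured TCP pose, the force and the opening at its end, in the units of the state.
- bot.observe(): the state, without advancing time (a new reading comes with each control period).
- bot.snapshot(name): name is "scene" or "side" or "wrist"; returns a dict with "color" (480x640x3 uint8, red, green, blue), "range_z" (480x640 float32, m along the optical axis (not along the pixel's ray), 0 where there is no reading), "K" (3x3 intrinsics, pixels), "R" (3x3) and "t" (3): a world point X has camera coordinates R X + t. Camera axes: x right, y down, z forward; pixel columns grow to the right and rows downward; lengths in m; the calibration is good to about 2 mm. A picture is of the moment at which its call begins.
- bot.job_done(): hands the job in, once; it reports no verdict.
Trained networks look in the newest picture that a camera, given by its name, has taken for a name from the list of things; names that differ only in an ending like _2 or _b are one class to them, and where a whole thing is asked for, a point or a joint stands for the part that bears it (a point fixed in the world has none). Each returns a list of dicts, best first, with "p" (0 to 1); they miss things now and then, are a little off and sometimes report something else, mostly with a low value. They report only what shows in the picture. A call takes as long as a camera call. They do not tell look-alikes from the thing itself.
- bot.masks_of(thing, camera): "mask" (480x640 bool, what is visible of it) and "position" ([column, row] in pixels, amid what is visible of it).
The state is a dict: "t": time; "joint_positions": joint angles; "qvel": joint speeds; "joint_torque": joint torques, N m; "ee_pos": TCP position; "tool_rot": TCP orientation; "wrist_force": force on the tool from outside, world axes, zero at the start; "ft_torque": the same for the moment, N m; "opening": finger opening in m.
Only numpy, scipy, OpenCV 4.12 (cv2) and the standard library are available. Lean on these libraries where they do the work, as an engineer would, in place of code of your own. Each camera call takes 0.05 s, during which the arm holds its last target.

## Task

The brass knob on the carrier's drying post has just been lacquered and must not be touched by the gripper. First swing the carrier's handle, which leans in the way, over to the far side and fully down until it rests in its black saddles; then pick up the spring tongs from the table, close them on the knob and lift it upright, about 10 cm clear above the post, and finish while holding it there, still squeezed in the tongs. Leave all the other things where they are.

Things in the scene. Friction and masses are not known exactly. Their poses are not given: they have to be found in the camera images.
- carrier: Fixed plywood board, 12 mm thick, x -67 to +108 mm, y +-68 mm. Origin: table height, on the axis of the round drying post (34 mm across, top 60 mm up). x axis: level, from the post to the saddles, away from the robot; z up. Steel lugs at x 0, y +-52 mm, 56 mm high, bear the handle. Two black saddles at x 90, y +-36 mm (26 x 12 mm, 40 mm high) receive its bar.
- handle (a joint): Angle (rad) of the carrier's handle, a U of 8 mm steel rod turning about the carrier's y: 0 = upright, negative = leaning to the robot (-x of the carrier), 1.571 = lying level in the saddles (end stop). Starts between -0.7 and -0.35. Friction (0.07 N m, under 1 N at the bar) keeps it wherever it is left; no spring or snap.
- handle_bar (a point): Middle of the handle's cross bar, on the rod's axis (rod 8 mm thick, bar 120 mm long along the carrier's y), 90 mm from the hinge axis. The bow clears the knob as it passes over.
- handle_hinge (a point): Point of the handle's hinge axis above the carrier's origin, 40 mm above the table; the axis runs along the carrier's y.
- knob: Turned brass drawer knob of 70 g, standing loose on the flat top of the drying post. Origin: centre of its underside. Foot 22 mm across, stem 18 mm across from 6 to 13 mm up, straight-sided round head 30 mm across from 15 to 34 mm up, total height 38 mm. z is its axis, up.
- tongs: Loose steel spring tongs, 90 g, flat on the table, 215 mm long, 24 mm high, jaws to +x. Origin: under the middle of the two rubber grips (42 mm long, 0 to 24 mm up, on the arms' outsides): 56 mm over both when open, 42 mm when closed on the knob. Pivot block at x -90 mm. Cupped jaws at x 90 mm, 4 to 20 mm up, 38 mm long, 66 mm wide outside, gap at least 48 mm when open.
- tongs_arm (a joint): Closing angle between the arms (rad): 0 = open, as on the table, 0.16 = closed on the knob's head, 0.27 = shut. A spring opens them: squeezing the grips takes 4 N to begin, 5 N at the knob's width; half of any surplus presses on the knob. A light squeeze (grips at 52 mm) carries the tongs still open.
- tongs_jaws (a point): Point midway between the open jaws, 90 mm ahead (+x of the tongs) of their origin and 12 mm above their underside. Squeezed evenly from both sides, the jaws' midpoint stays 90 mm straight ahead of the middle of the grips.
- rosette: Bystander: brass rosette, 28 mm across, 12 mm high, lying on the carrier board.
- finial: Bystander: brass finial, 26 mm across, 42 mm high, standing on the table between the carrier and the tongs. Origin under its centre.
- ring_pull: Bystander: brass ring, 52 mm across, 8 mm thick, lying on the table at the far side.
- jar: Bystander: amber glass jar, 60 mm across, 70 mm high, on the left.
- screwdriver: Bystander: screwdriver lying on the right.
- sandblock: Bystander: cork sanding block, 60 x 90 x 30 mm, on the right.
- dish: Bystander: white bowl, 90 mm across, 35 mm high, on the left.
- post_top (a point): Centre of the drying post's flat top, 60 mm above the table, where the knob stands at the start.
There are look-alikes about, which are no part of the job. What is shaped like the knob but blue or purple is not meant.

How it is judged:
By the outcome, as a careful person would: the job done as asked, in the order asked, and still so for the second after the job is handed in, while the arm keeps its last pose, push and grip.
It also fails if it takes over 64 s, if anything falls off the work surface, if the arm or the gripper's body presses on something with over 40 N, if the wrist force passes 120 N, or if a joint passes its speed limit or range.

## Working session

There is one attempt and no reset: what is moved stays moved. The work goes in short steps, Python scripts to look and compute and a tool call to move; the robot and the scene stay as the last step left them, time stands still between calls to the robot, and variables do not carry over. Pictures are saved under pics/ and viewed, and the job is handed in when it is done.

Besides the shell and the picture viewer there is one more tool, called after "Request:" as a command line: name --pt "numbers of a row" for each row, then --argument value for the rest. arm_command: Moves the arm, as the interface text tells. Its arguments: {"type":"object","properties":{"rows":{"type":"array","items":{"type":"array","items":{"type":"number"}}},"claw":{"type":"number"},"grip_force":{"type":"number"}},"required":["rows"]}

```bash
mkdir -p pics; ls; cat > h.py <<'E'
import numpy as np, cv2
from bench import bot
from scipy.spatial.transform import Rotation as Rn
def snap(c,fn=None):
    s=bot.snapshot(c)
    if fn: cv2.imwrite('pics/'+fn,s['color'][:,:,::-1])
    return s
def pts(s,mask):
    v,u=np.nonzero(mask&(s['range_z']>0)); z=s['range_z'][v,u]
    K=s['K']; P=np.stack([(u-K[0,2])/K[0,0]*z,(v-K[1,2])/K[1,1]*z,z],1)
    return (P-s['t'])@s['R']
def px(s,u,v,r=1):
    m=np.zeros((480,640),bool); m[v-r:v+r+1,u-r:u+r+1]=1
    return np.median(pts(s,m),0)
def proj(s,X):
    p=s['K']@(s['R']@np.asarray(X)+s['t']); return p[:2]/p[2]
E
python3 - <<'E'
from h import *
print(bot.tip_extent, bot.observe())
for c in ['scene','side','wrist']:
    s=snap(c,c+'0.png')
    print(c,-s['R'].T@s['t'])
    for n in ['carrier','handle','knob','tongs','finial','rosette']:
        for d in bot.masks_of(n,c):
            P=pts(s,d['mask'])
            if len(P): print(n,round(d['p'],2),np.round(d['position']),len(P),np.round(np.median(P,0),3),np.round(P.min(0),3),np.round(P.max(0),3))
E
```

```text
pics
0.0726 {'t': 0.0, 'joint_positions': array([-1.35279025e+00,  2.59356826e-01,  1.53609944e+00, -2.04732371e-06,
        1.34797247e+00, -2.02796765e-01]), 'qvel': array([-3.17553649e-05,  2.72079466e-04,  1.25613601e-03,  9.44069066e-04,
       -5.58647412e-04,  1.84615865e-03]), 'joint_torque': array([-1.14892668e-03, -4.46037412e+01, -2.90576881e+01, -4.56963680e-04,
        1.17433240e-02,  5.92459355e-05]), 'ee_pos': array([ 0.22460667, -0.5016149 ,  0.30306055]), 'tool_rot': array([-3.07051593e+00, -6.55746672e-01,  2.50534309e-05]), 'wrist_force': array([0.11767877, 0.50129268, 0.24223005]), 'ft_torque': array([-0.00822548,  0.05883838,  0.01396103]), 'opening': 0.08555486648042743}
scene [1.20543934 0.56504457 0.86490004]
carrier 0.66 [365. 307.] 3715 [0.567 0.188 0.011] [ 0.377  0.099 -0.006] [0.66  0.261 0.117]
carrier 0.35 [387. 258.] 433 [0.501 0.161 0.093] [ 0.363  0.039 -0.006] [0.558 0.241 0.117]
handle 0.62 [394. 265.] 417 [0.497 0.181 0.097] [ 0.368  0.079 -0.005] [0.556 0.241 0.117]
knob 0.71 [396. 270.] 149 [0.427 0.169 0.026] [ 0.404  0.141 -0.006] [0.435 0.18
[... 1024 characters left out ...]
.002] [0.504 0.327 0.04 ]
knob 0.62 [286. 288.] 215 [0.593 0.049 0.03 ] [ 0.581  0.031 -0.   ] [0.609 0.06  0.041]
knob 0.54 [293. 315.] 315 [0.534 0.185 0.091] [ 0.521  0.07  -0.003] [0.588 0.193 0.1  ]
knob 0.54 [355. 344.] 267 [0.413 0.174 0.033] [ 0.4    0.156 -0.001] [0.427 0.182 0.04 ]
knob 0.48 [313. 296.] 144 [0.527 0.057 0.03 ] [ 0.491 -0.002 -0.001] [0.552 0.149 0.115]
tongs 0.8 [361. 246.] 968 [ 0.477 -0.164  0.013] [ 0.384 -0.269 -0.004] [ 0.598 -0.129  0.027]
finial 0.65 [357. 292.] 205 [0.44  0.011 0.023] [ 0.428 -0.049 -0.003] [0.46  0.019 0.043]
rosette 0.71 [309. 341.] 116 [0.495 0.171 0.021] [0.484 0.156 0.013] [0.508 0.178 0.025]
wrist [ 0.28390493 -0.47517659  0.37465232]
```

View pics/scene0.png

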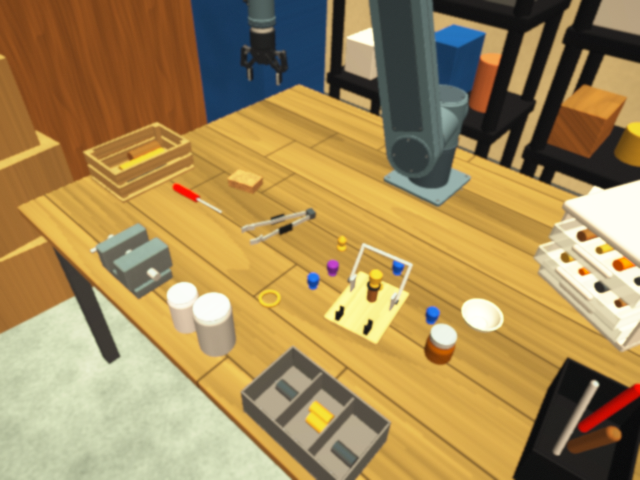

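View pics/side0.png

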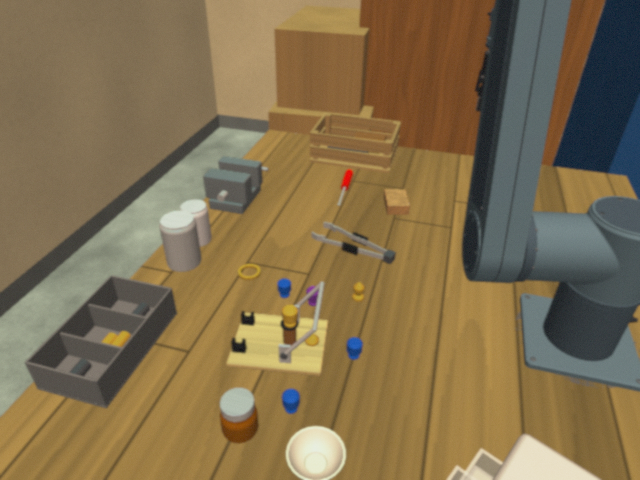

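Scene picture: brass knob on the post at (375,277), handle bow above it leaning to the robot with its bar at ~(385,255), saddles at (340,313)/(368,327). The tongs are at (280,225), with the pivot at (311,213). Now I'll measure these precisely.

```bash
cat > top.py <<'E'
from h import *
def topmap(box,fn,res=0.0005,cams=('scene','side'),zmin=0.006):
    out=[];allP=[]
    for c in cams:
        s=snap(c); P=pts(s,np.ones((480,640),bool)); v,u=np.nonzero(s['range_z']>0)
        col=s['color'][v,u]
        k=(P[:,0]>box[0])&(P[:,0]<box[1])&(P[:,1]>box[2])&(P[:,1]<box[3])&(P[:,2]<0.3)
        allP.append(np.c_[P[k],col[k]])
    return allP
E
python3 - <<'E'
from top import *
A=topmap((0.42,0.70,0.08,0.29),None)
for c,Q in zip(['scene','side'],A):
    z=Q[:,2]
    b=Q[(z>0.009)&(z<0.015)]
    r=cv2.minAreaRect(b[:,:2].astype(np.float32)*1000); print(c,'board',r,len(b))
    # knob yellow head high
    k=Q[(z>0.085)&(Q[:,3]>150)&(Q[:,5]<90)]
    print('knob',np.round([k[:,:3].mean(0),k[:,:3].min(0),k[:,:3].max(0)],4),len(k))
    # bar
    h=Q[(z>0.10)]; print('bar',len(h),np.round(h[:,:3],3)[:60:3].tolist())
    sd=Q[(z>0.025)&(Q[:,3:6].max(1)<50)]
    print('sad',np.round(sd[:,:3],3)[::4].tolist())
B=topmap((0.35,0.64,-0.30,-0.1),None)
for c,Q in zip(['scene','side'],B):
    z=Q[:,2]; b=Q[(z>0.010)&(z<0.03)]
    r=cv2.minAreaRect(b[:,:2].astype(np.float32)*1000); print(c,'tongs',r,len(b))
    im=np.full((400,600,3),255,np.uint8)
    for p in b:
        cv2.circle(im,(int((p[0]-0.34)*2000),int((-0.1-p[1])*2000)),2,tuple(int(x) for x in p[5:2:-1]),-1)
    cv2.imwrite(f'pics/tongs_{c}.png',im)
E
```

```text
scene board ((538.4845581054688, 176.36849975585938), (228.68275451660156, 135.2241973876953), 9.151083946228027) 2223
knob [[0.5446 0.18   0.0941]
 [0.5283 0.1641 0.085 ]
 [0.5592 0.1923 0.101 ]] 127
bar 225 [[0.502, 0.108, 0.117], [0.5, 0.104, 0.109], [0.5, 0.113, 0.115], [0.504, 0.108, 0.111], [0.5, 0.113, 0.111], [0.498, 0.12, 0.114], [0.505, 0.111, 0.11], [0.502, 0.118, 0.113], [0.499, 0.124, 0.114], [0.496, 0.13, 0.116], [0.504, 0.111, 0.107], [0.501, 0.123, 0.112], [0.497, 0.128, 0.113], [0.493, 0.134, 0.113], [0.506, 0.113, 0.106], [0.502, 0.129, 0.113], [0.499, 0.135, 0.115], [0.492, 0.139, 0.113], [0.507, 0.11, 0.102], [0.497, 0.132, 0.109]]
sad [[0.554, 0.178, 0.058], [0.632, 0.16, 0.037], [0.632, 0.158, 0.029], [0.647, 0.161, 0.038], [0.647, 0.161, 0.034], [0.648, 0.162, 0.033], [0.65, 0.163, 0.032], [0.617, 0.225, 0.034], [0.618, 0.226, 0.029], [0.632, 0.23, 0.038], [0.638, 0.229, 0.039], [0.624, 0.231, 0.027], [0.633, 0.234, 0.035], [0.637, 0.234, 0.036], [0.636, 0.234, 0.031]]
side board ((533.71484375, 175.9134521484375), (223.39613342285156, 138.82591247558594), 9.72
[... 737 characters left out ...]
, 0.026], [0.633, 0.16, 0.028], [0.624, 0.16, 0.03], [0.638, 0.162, 0.025], [0.627, 0.159, 0.026], [0.544, 0.187, 0.058], [0.531, 0.19, 0.06], [0.627, 0.233, 0.037], [0.628, 0.233, 0.034], [0.624, 0.225, 0.027], [0.612, 0.229, 0.034], [0.627, 0.228, 0.026], [0.619, 0.226, 0.026], [0.609, 0.231, 0.035], [0.625, 0.232, 0.028], [0.618, 0.229, 0.028], [0.609, 0.231, 0.033], [0.623, 0.232, 0.026], [0.615, 0.231, 0.027], [0.609, 0.227, 0.026], [0.608, 0.229, 0.026]]
scene tongs ((495.37835693359375, -173.74087524414062), (71.64009094238281, 213.57057189941406), 72.40118408203125) 477
side tongs ((492.67523193359375, -169.3274688720703), (70.3390884399414, 218.51324462890625), 68.8411636352539) 671
```

View pics/tongs_side.png

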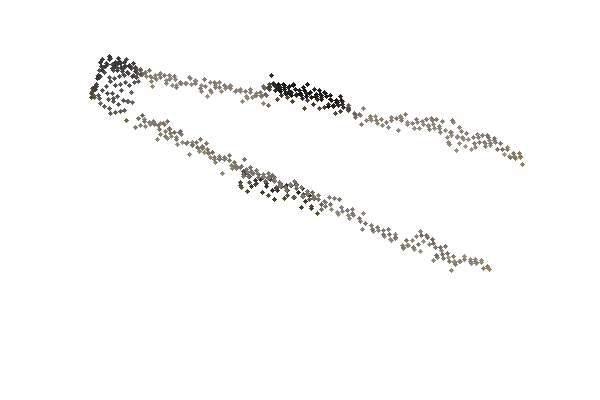

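```bash
cat >> h.py <<'E'
def row(T,Rt,n=None):
    """row from current pose (measured) to world pos T, rot matrix Rt"""
    o=bot.observe(); R0=Rn.from_rotvec(o['tool_rot']).as_matrix()
    d=R0.T@(np.asarray(T)-o['ee_pos'])*100; w=Rn.from_matrix(R0.T@Rt).as_rotvec()
    r=np.r_[d,w]; print('row',np.round(r,3).tolist(),'need',round(max(np.linalg.norm(d)/6.25,np.degrees(np.linalg.norm(w))/10.7),1)); return r
def down(ang,flip=0):
    """tool pointing down with jaw (y) axis at world angle ang"""
    y=np.array([np.cos(ang),np.sin(ang),0]);z=np.array([0,0,-1.]);x=np.cross(y,z)
    return np.stack([x,y,z],1)
E
python3 - <<'E'
from h import *
o=bot.observe();R0=Rn.from_rotvec(o['tool_rot']).as_matrix();print(R0.round(3))
s=snap('wrist');C=-s['R'].T@s['t'];print('cam in tool',R0.T@(C-o['ee_pos']), R0.T@s['R'].T, s['K'][0,0])
y=R0[:,1];print(np.degrees(np.arctan2(y[1],y[0])))
row([0.42,-0.19,0.30],R0)
E
```

```text
[[ 0.913  0.408  0.   ]
 [ 0.408 -0.913 -0.   ]
 [ 0.     0.    -1.   ]]
cam in tool [ 0.06502281 -0.0003039  -0.07070264] [[ 6.56927369e-04 -9.64853022e-01 -2.62789298e-01]
 [ 9.99999775e-01  6.69676826e-04  4.10500433e-05]
 [ 1.36376644e-04 -2.62789266e-01  9.64853244e-01]] 406.7893406089673
-65.89026950822961
row [30.573, -20.501, 0.392, 0.0, 0.0, 0.0] need 5.9
```

Request:
arm_command --pt "31 -20 0 0 0 0" --pt "31 -20 0 0 0 0" --pt "31 -20 0 0 0 0" --pt "31 -20 0 0 0 0" --pt "31 -20 0 0 0 0" --pt "31 -20 0 0 0 0" --pt "31 -20 0 0 0 0" --pt "31 -20 0 0 0 0" --pt "31 -20 0 0 0 0" --claw 8.5

```text
t: 2.42
ee_pos: [0.4254, -0.194, 0.3039]
tool_rot: [3.073, 0.653, -0.0]
wrist_force: [0.2, -0.8, 0.7]
opening: 0.0849
```

```bash
python3 - <<'E'
from h import *
s=snap('wrist','w1.png')
o=bot.observe();print(o['ee_pos'],o['t'])
for n in ['tongs','finial','knob']:
    for d in bot.masks_of(n,'wrist'):
        P=pts(s,d['mask']); print(n,d['p'],d['position'],np.median(P,0),P.min(0),P.max(0))
row([0.51,0.16,0.32],Rn.from_rotvec(o['tool_rot']).as_matrix())
np.savez('w1.npz',**s)
E
```

```text
[ 0.42538184 -0.19411574  0.30385983] 2.475
tongs 0.65 [306.4, 129.3] [ 0.48178844 -0.16057917  0.0204469 ] [ 0.38515641 -0.2334132  -0.00058542] [ 0.6030267  -0.13109872  0.02669171]
tongs 0.62 [592.0, 141.0] [ 0.57184817 -0.38123013  0.01570282] [ 0.56534747 -0.4415567  -0.00171974] [ 0.58233106 -0.33499654  0.01876813]
finial 0.85 [109.1, 97.4] [ 0.44152792 -0.00075713  0.03328334] [ 0.42338965 -0.00833071 -0.00073996] [0.45258474 0.03436254 0.04478655]
row [22.106, -28.897, -1.617, -0.0, -0.0, 0.0] need 5.8
```

View pics/w1.png

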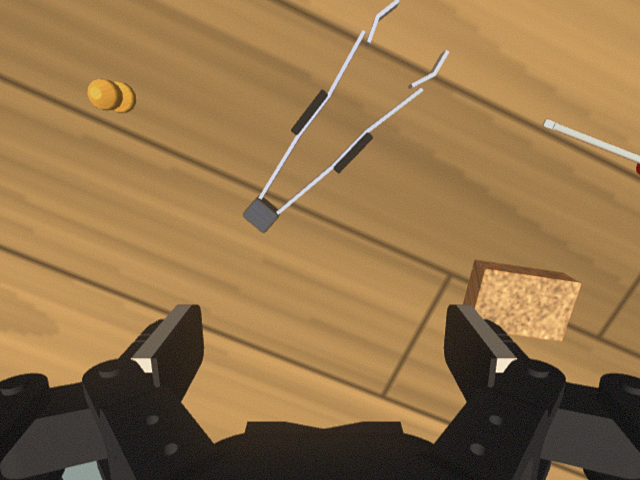

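```bash
python3 - <<'E'
from h import *
s=dict(np.load('w1.npz'))
def atz(u,v,z):
    d=s['R'].T@np.linalg.inv(s['K'])@np.array([u,v,1.]);C=-s['R'].T@s['t'];return C+d*(z-C[2])/d[2]
pv=atz(261,210,.024);g1=atz(310,111,.024);g2=atz(353,152,.024);j1=atz(384,17,.022);j2=atz(429,70,.022)
print(pv,px(s,261,211));print(g1,px(s,310,111));print(g2,px(s,353,152));print(j1,j2)
o=(g1+g2)/2;j=(j1+j2)/2;print('org',o,'jaw',j,np.linalg.norm(g1-g2),np.linalg.norm((o-pv)),np.linalg.norm(j-o))
for a,b in((pv,o),(o,j),(pv,j)):d=b-a;print(np.degrees(np.arctan2(d[1],d[0])))
row([0.44,0.125,0.32],Rn.from_rotvec(bot.observe()['tool_rot']).as_matrix())
E
```

```text
[ 0.40234637 -0.14428511  0.024     ] [ 0.40172949 -0.14467036  0.02496245]
[ 0.4953437  -0.15048104  0.024     ] [ 0.49535414 -0.15046455  0.02441672]
[ 0.47995196 -0.19667941  0.024     ] [ 0.47996969 -0.19657007  0.02523312]
[ 0.5829639  -0.17521464  0.022     ] [ 0.56325634 -0.22532473  0.022     ]
org [ 0.48764783 -0.17358023  0.024     ] jaw [ 0.57311012 -0.20026969  0.022     ] 0.048694920032355725 0.09019170063102899 0.08955517958124706
-18.954031974033573
-17.34333244425983
-18.15163475423314
row [14.288, -28.545, -1.616, 0.0, 0.0, 0.0] need 5.1
```

Request:
arm_command --pt "14 -28.5 -2 0 0 0" --pt "14 -28.5 -2 0 0 0" --pt "14 -28.5 -2 0 0 0" --pt "14 -28.5 -2 0 0 0" --pt "14 -28.5 -2 0 0 0" --pt "14 -28.5 -2 0 0 0" --pt "14 -28.5 -2 0 0 0" --pt "14 -28.5 -2 0 0 0" --claw 0

```text
t: 3.62
ee_pos: [0.4375, 0.1229, 0.3237]
tool_rot: [3.073, 0.653, -0.001]
wrist_force: [0.5, 0.1, 0.2]
opening: 0.0002
```

```bash
python3 - <<'E'
from h import *
s=snap('wrist','w2.png')
o=bot.observe();print(o['ee_pos'],o['t'],o['opening'])
np.savez('w2.npz',**s)
E
```

```text
[0.43755206 0.12284048 0.32373276] 3.675 -0.00023376720385575537
```

View pics/w2.png

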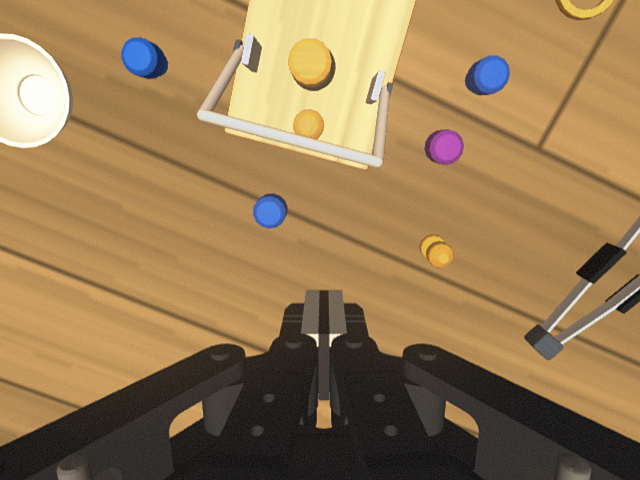

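```bash
python3 - <<'E'
from h import *
s=dict(np.load('w2.npz'))
def atz(u,v,z):
    d=s['R'].T@np.linalg.inv(s['K'])@np.array([u,v,1.]);C=-s['R'].T@s['t'];return C+d*(z-C[2])/d[2]
print('bar', [px(s,u,v).round(4) for u,v in((210,118),(250,128),(292,138),(330,149),(372,159))])
k=px(s,310,61,3);print('knobtop',k,atz(310,60,.096))
m=cv2.inRange(cv2.cvtColor(s['color'],cv2.COLOR_RGB2HSV),(12,150,120),(25,255,255))>0
m[:, :280]=0;m[:,340:]=0;m[95:]=0
P=pts(s,m);P=P[P[:,2]>.085];print(P.min(0),P.max(0),len(P))
print('lugs',px(s,248,50),px(s,378,86))
E
```

```text
bar [array([0.4747, 0.2208, 0.1169]), array([0.4793, 0.1948, 0.1165]), array([0.4848, 0.167 , 0.1165]), array([0.4885, 0.1411, 0.1172]), array([0.494 , 0.1127, 0.1163])]
knobtop [0.5350889  0.17656652 0.09861066] [0.53597008 0.17703216 0.096     ]
[0.52079867 0.16247024 0.08614873] [0.54942791 0.19153722 0.10072815] 773
lugs [0.52837368 0.22653661 0.0569253 ] [0.54549616 0.12483924 0.05699405]
```

```bash
cat >> h.py <<'E'
YAW=np.radians(9.8);POST=np.array([.5358,.1768,0]);EX=np.array([np.cos(YAW),np.sin(YAW),0]);EY=np.array([-np.sin(YAW),np.cos(YAW),0])
def car(x,y,z): return POST+EX*x+EY*y+[0,0,z]
RC=down(YAW-np.pi/2)
E
python3 - <<'E'
from h import *
print(RC.round(3))
row(car(-.080,-.034,.2426),RC)
x0=-.08;z0=.1006
for th in np.linspace(-.63,1.2,13):
    bx=.09*np.sin(th);bz=.04+.09*np.cos(th)
    print(round(th,2),'dx %.1f dz %.1f'%((bx-.015-x0)*100,(z0-(bz-.012))*100))
E
```

```text
[[ 0.985  0.17   0.   ]
 [ 0.17  -0.985  0.   ]
 [ 0.     0.    -1.   ]]
row [2.585, 0.396, 8.112, 0.0, 0.001, 0.247] need 1.4
-0.63 dx 1.2 dz -0.0
-0.48 dx 2.4 dz -0.7
-0.32 dx 3.6 dz -1.3
-0.17 dx 5.0 dz -1.6
-0.02 dx 6.3 dz -1.7
0.13 dx 7.7 dz -1.7
0.29 dx 9.0 dz -1.4
0.44 dx 10.3 dz -0.9
0.59 dx 11.5 dz -0.2
0.74 dx 12.6 dz 0.6
0.89 dx 13.5 dz 1.6
1.05 dx 14.3 dz 2.8
1.2 dx 14.9 dz 4.0
```

Request:
arm_command --pt "2.6 0.4 8.1 0 0 0.247" --pt "2.6 0.4 8.1 0 0 0.247" --pt "2.6 0.4 8.1 0 0 0.247" --pt "2.6 0.4 11 0 0 0.247" --pt "2.6 0.4 15.1 0 0 0.247" --pt "2.6 0.4 15.1 0 0 0.247" --pt "2.6 0.4 15.1 0 0 0.247"

```text
t: 4.55
ee_pos: [0.4638, 0.131, 0.1748]
tool_rot: [3.13, 0.272, 0.004]
wrist_force: [-0.2, 0.2, 0.3]
opening: -0.0003
```

```bash
python3 - <<'E'
from h import *
s=snap('side','s1.png');row(car(-.080,-.034,.1732),RC)
cv2.imwrite('pics/s1.png',cv2.resize(s['color'][220:400,200:440,::-1],None,fx=3,fy=3))
E
```

```text
row [-0.153, 0.127, 0.188, 0.0, -0.004, 0.003] need 0.0
```

View pics/s1.png

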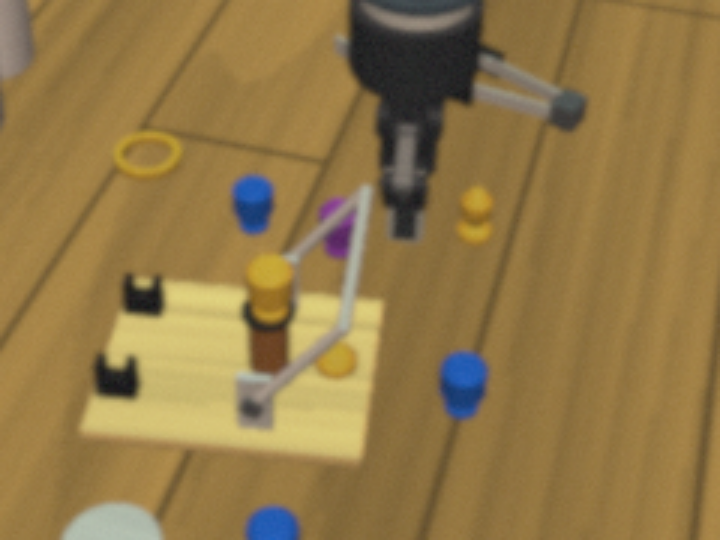

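The fingertips stand behind the bar, clear of the knob. Now the push along the arc.

Request:
arm_command --pt "1.2 0 0.2 0 0 0" --pt "2.4 0 -0.5 0 0 0" --pt "3.6 0 -1.1 0 0 0" --pt "5.0 0 -1.5 0 0 0" --pt "6.3 0 -1.6 0 0 0" --pt "7.7 0 -1.6 0 0 0" --pt "9.0 0 -1.3 0 0 0" --pt "10.3 0 -0.8 0 0 0" --pt "11.5 0 -0.1 0 0 0" --pt "12.6 0 0.7 0 0 0" --pt "13.5 0 1.7 0 0 0" --pt "14.3 0 2.9 0 0 0" --pt "14.7 0 3.8 0 0 0" --pt "14.7 0 3.8 0 0 0" --pt "14.7 0 3.8 0 0 0"

```text
t: 6.48
ee_pos: [0.6074, 0.1569, 0.1351]
tool_rot: [-3.13, -0.273, -0.0]
wrist_force: [-0.6, -0.0, -0.3]
opening: -0.0
```

```bash
python3 - <<'E'
from h import *
s=snap('side');row(car(.086,-.034,.1232),RC)
cv2.imwrite('pics/s2.png',cv2.resize(s['color'][220:400,200:440,::-1],None,fx=3,fy=3))
E
```

```text
row [1.868, 0.226, 1.216, 0.0, -0.001, 0.003] need 0.4
```

View pics/s2.png

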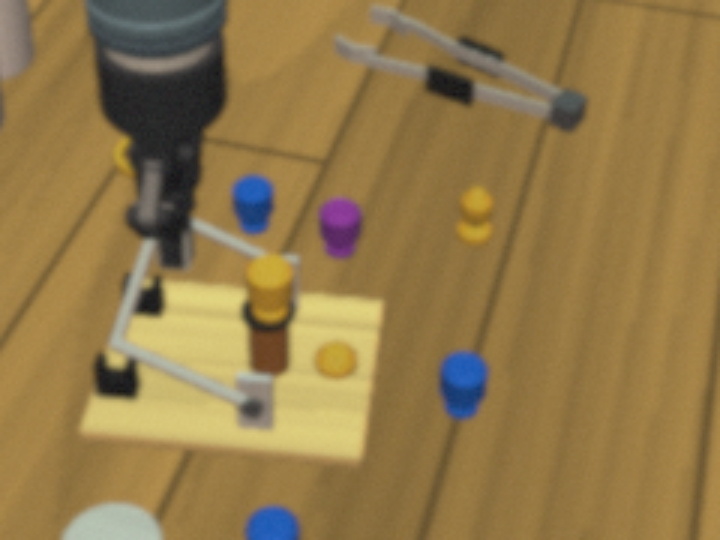

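Request:
arm_command --pt "-1.5 0 0 0 0 0" --pt "-1.5 0 -3.5 0 0 0" --pt "-1.0 0 -3.5 0 0 0" --pt "1.9 0 -3.5 0 0 0" --pt "1.9 0 -3.5 0 0 0" --pt "1.9 0 -2.0 0 0 0" --pt "1.9 0 -1.0 0 0 0" --pt "1.9 0 0 0 0 0" --pt "1.9 0 0.8 0 0 0" --pt "1.9 0 1.4 0 0 0" --pt "1.9 0 1.7 0 0 0" --pt "1.9 0 1.9 0 0 0" --pt "1.9 0 1.9 0 0 0"

```text
t: 8.15
ee_pos: [0.626, 0.1602, 0.1165]
tool_rot: [3.13, 0.273, -0.0]
wrist_force: [-2.2, 0.4, 3.5]
opening: -0.0001
```

```bash
python3 - <<'E'
from h import *
s=snap('side')
cv2.imwrite('pics/s3.png',cv2.resize(s['color'][220:400,200:440,::-1],None,fx=3,fy=3))
E
```

```text
(no output)
```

View pics/s3.png

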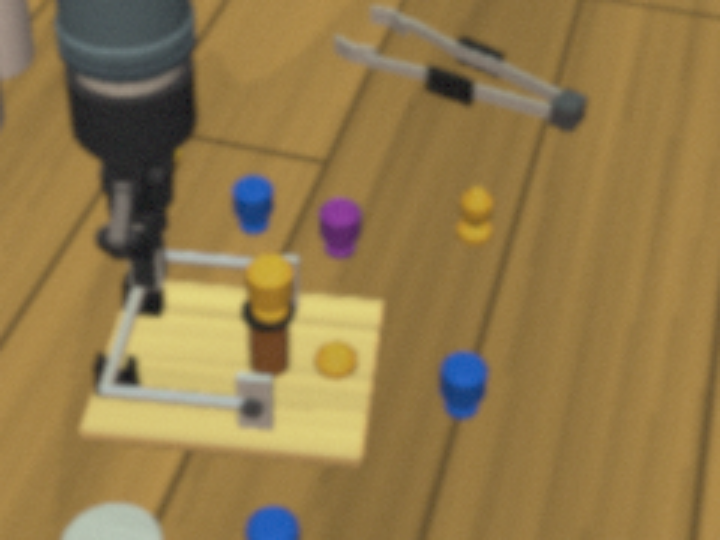

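Request:
arm_command --pt "0 0 0.1 0 0 0" --pt "0 0 0.2 0 0 0" --pt "0 0 0.2 0 0 0" --pt "0 0 0.2 0 0 0"

```text
t: 8.7
ee_pos: [0.6261, 0.1602, 0.116]
tool_rot: [3.13, 0.273, 0.001]
wrist_force: [-6.5, -0.7, 15.0]
opening: -0.0
```

Request:
arm_command --pt "0 0 -4 0 0 0" --pt "0 0 -10 0 0 0" --pt "0 0 -15 0 0 0" --pt "-13 0 -19 0 0 0" --pt "-13 0 -19 0 0 0" --pt "-13 0 -19 0 0 0" --pt "-13 0 -19 0 0 0" --claw 8.5

```text
t: 9.57
ee_pos: [0.4983, 0.1377, 0.3047]
tool_rot: [3.13, 0.273, 0.004]
wrist_force: [0.3, -0.7, 0.3]
opening: 0.0852
```

```bash
python3 - <<'E'
from h import *
s=snap('wrist','w3.png');np.savez('w3.npz',**s)
for d in bot.masks_of('handle','wrist'):
    P=pts(s,d['mask']);Q=P-POST;print(d['p'],d['position']);c=np.c_[Q@EX,Q@EY,P[:,2]];k=c[(c[:,0]>.08)&(abs(c[:,1])<30)];print(np.median(k,0),k.max(0),len(k))
# tongs pick pose
print(bot.observe()['ee_pos'])
row([.4876,-.1736,.20],down(np.radians(-18.2-90)))
row([.4876,-.1736,.20],down(np.radians(-18.2+90)))
E
```

```text
0.92 [281.3, 41.1]
[0.090519   0.0003872  0.04387254] [0.10341591 0.07405962 0.04701325] 2308
[0.49932787 0.13772016 0.30366537]
row [-6.542, 30.46, 10.363, -0.0, -0.001, 0.491] need 5.3
row [-6.542, 30.46, 10.363, 0.001, -0.0, -2.65] need 14.2
```

View pics/w3.png

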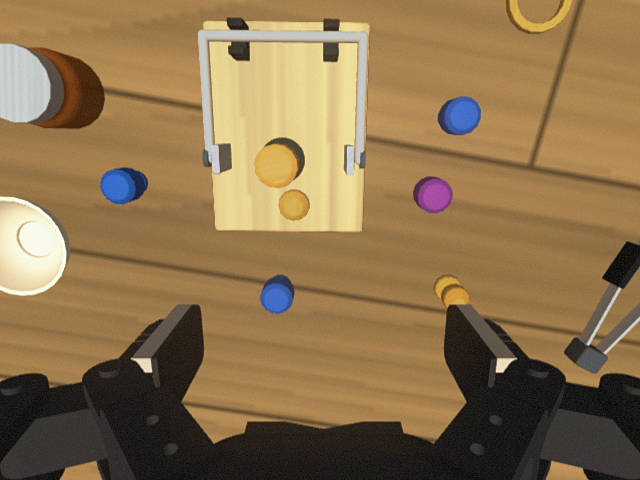

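```bash
python3 - <<'E'
from h import *
print(bot.tip_extent)
s=dict(np.load('w3.npz'))
m=cv2.inRange(cv2.cvtColor(s['color'],cv2.COLOR_RGB2HSV),(10,120,100),(26,255,255))>0
m[:,:250]=0;m[:,302:]=0;m[190:]=0;m[:140]=0
P=pts(s,m);P=P[P[:,2]>.092];print(P.min(0),P.max(0),P.mean(0),len(P),cv2.minEnclosingCircle(P[:,:2].astype(np.float32)*1000))
print('lugs',px(s,222,158),px(s,350,160))
E
```

```text
0.0726
[0.52101454 0.16242518 0.09203886] [0.55020792 0.19179363 0.1006245 ] [0.53612908 0.17675244 0.09767264] 1486 ((535.5817260742188, 177.23703002929688), 14.992035865783691)
lugs [0.52956234 0.22482772 0.0470484 ] [0.54610407 0.12520382 0.05666572]
```

Request:
arm_command --pt "-6.5 30.5 4 0 0 0.49" --pt "-6.5 30.5 4 0 0 0.49" --pt "-6.5 30.5 4 0 0 0.49" --pt "-6.5 30.5 4 0 0 0.49" --pt "-6.5 30.5 4 0 0 0.49" --pt "-6.5 30.5 10 0 0 0.49" --pt "-6.5 30.5 16 0 0 0.49" --pt "-6.5 30.5 16 0 0 0.49" --pt "-6.5 30.5 16 0 0 0.49"

```text
t: 10.8
ee_pos: [0.4883, -0.1747, 0.1449]
tool_rot: [3.102, -0.494, 0.002]
wrist_force: [0.1, -0.1, -0.1]
opening: 0.0848
```

```bash
python3 - <<'E'
from h import *
s=snap('wrist','w4.png')
row([.4876,-.1736,.074],down(np.radians(-18.2-90)))
E
```

```text
row [-0.169, -0.084, 7.186, 0.001, -0.004, 0.002] need 1.2
```

View pics/w4.png

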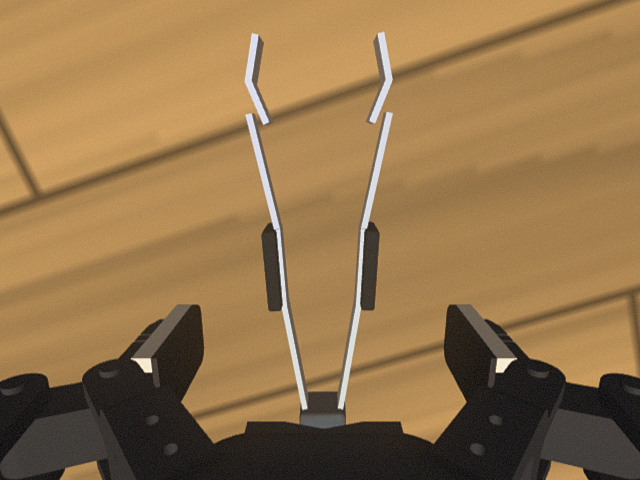

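Request:
arm_command --pt "-0.1 -0.1 4 0 0 0" --pt "-0.1 -0.1 7.1 0 0 0" --pt "-0.1 -0.1 7.1 0 0 0" --pt "-0.1 -0.1 7.1 0 0 0"

```text
t: 11.35
ee_pos: [0.4879, -0.1734, 0.0752]
tool_rot: [3.101, -0.494, 0.006]
wrist_force: [0.5, -0.6, 0.1]
opening: 0.0848
```

Request:
arm_command --pt "0 0 0 0 0 0" --pt "0 0 0 0 0 0" --pt "0 0 0 0 0 0" --pt "0 0 0 0 0 0" --pt "0 0 0 0 0 0" --pt "0 0 0 0 0 0" --claw 5.2 --grip_force 30

```text
t: 12.1
ee_pos: [0.4872, -0.1732, 0.0747]
tool_rot: [3.101, -0.495, 0.005]
wrist_force: [-0.9, 1.1, 8.0]
opening: 0.052
```

```bash
python3 - <<'E'
from h import *
s=snap('wrist','w5.png')
E
```

```text
(no output)
```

View pics/w5.png

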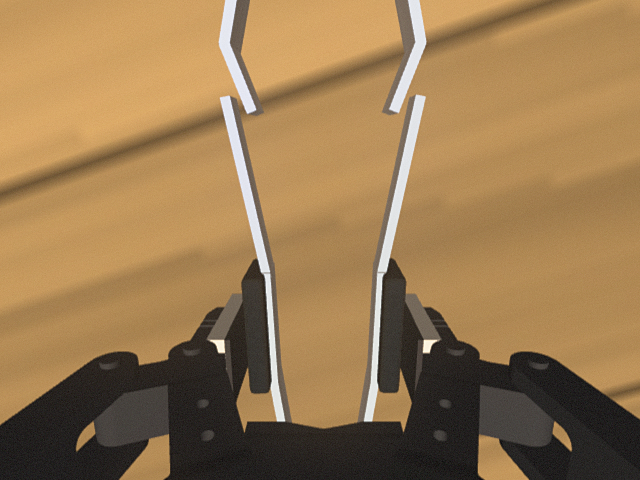

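Request:
arm_command --pt "0 0 -1 0 0 0" --pt "0 0 -3 0 0 0" --pt "0 0 -6 0 0 0" --pt "0 0 -9 0 0 0" --pt "0 0 -12 0 0 0" --pt "0 0 -15 0 0 0" --pt "0 0 -17 0 0 0" --pt "0 0 -18 0 0 0" --pt "0 0 -18 0 0 0"

```text
t: 13.28
ee_pos: [0.4863, -0.1727, 0.2535]
tool_rot: [3.102, -0.495, 0.002]
wrist_force: [-0.4, -0.4, -0.3]
opening: 0.0521
```

```bash
python3 - <<'E'
from h import *
s=snap('wrist','w6.png');np.savez('w6.npz',**s)
o=bot.observe();R0=Rn.from_rotvec(o['tool_rot']).as_matrix();print(o['ee_pos'],o['opening'])
for d in bot.masks_of('tongs','wrist'):
    P=(pts(s,d['mask'])-o['ee_pos'])@R0;print(d['p'],d['position'],np.median(P,0),P.min(0),P.max(0))
    for a in np.arange(.0,.12,.01):
        q=P[abs(P[:,0]-a)<.005]
        if len(q)>5: print(round(a,2),q[:,1].min().round(4),q[:,1].max().round(4),np.percentile(q[:,2],[2,50,98]).round(4))
E
```

```text
[ 0.48593964 -0.17251323  0.25262681] 0.05156185790972582
0.57 [373.2, 262.7] [0.02496153 0.00903558 0.05522919] [-0.19064911 -0.07316172 -0.00218253] [0.1513581  0.07452774 0.25402206]
0.0 -0.0618 0.0497 [0.0485 0.0501 0.066 ]
0.01 -0.0629 0.0512 [0.0482 0.0499 0.0656]
0.02 -0.0635 0.0531 [0.0483 0.0543 0.0677]
0.03 -0.0223 0.0542 [0.0549 0.0564 0.0654]
0.04 -0.0558 0.0256 [0.0547 0.0563 0.0653]
0.05 -0.057 0.0713 [0.0546 0.0562 0.0651]
0.06 -0.0726 0.0717 [0.0543 0.056  0.0651]
0.07 -0.0732 0.0745 [0.0516 0.0558 0.0663]
0.08 -0.0633 0.0626 [0.0512 0.053  0.0681]
0.09 -0.0619 0.0626 [0.051  0.053  0.0676]
0.1 -0.0272 0.0645 [0.0511 0.0553 0.0676]
0.11 -0.0569 0.0697 [0.2504 0.2517 0.2537]
```

View pics/w6.png

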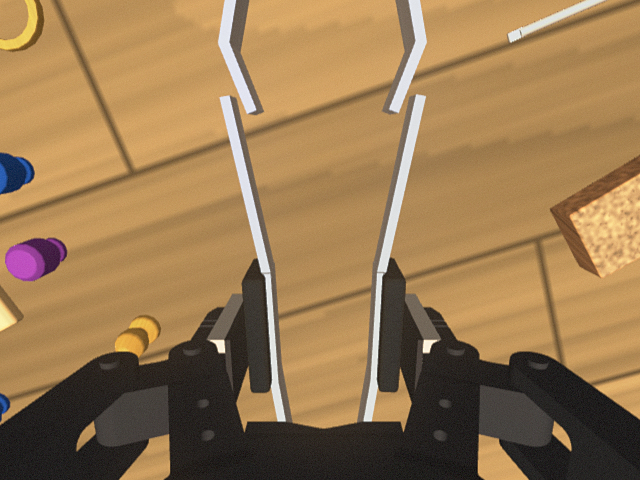

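```bash
python3 - <<'E'
from h import *
s=dict(np.load('w6.npz'))
o=bot.observe();R0=Rn.from_rotvec(o['tool_rot']).as_matrix()
for u,v in((222,43),(421,43),(256,110),(391,110),(246,260),(393,262)):
    d=np.linalg.inv(s['K'])@np.array([u,v,1.]);C=R0.T@(-s['R'].T@s['t']-o['ee_pos']);dd=R0.T@s['R'].T@d
    for z in (.053,): print(u,v,(C+dd*(z-C[2])/dd[2]).round(4))
K=np.array([.5357,.1770,0])
for a in (-18.2,0,9.8,-40):
    A=down(np.radians(a-90)); T=K-A[:,0]*.0905;T[2]=.24; print(a,T);row(T,A)
E
```

```text
222 43 [ 0.0901 -0.0277  0.053 ]
421 43 [0.0901 0.0283 0.053 ]
256 110 [ 0.0721 -0.0189  0.053 ]
391 110 [0.0721 0.0207 0.053 ]
246 260 [ 0.0261 -0.0241  0.053 ]
393 262 [0.0254 0.0234 0.053 ]
-18.2 [0.44972753 0.20526631 0.24      ]
row [-15.172, -34.777, 1.249, -0.0, 0.001, 0.001] need 6.1
0 [0.4452 0.177  0.24  ]
row [-14.723, -31.95, 1.248, -0.001, 0.001, -0.316] need 5.6
9.8 [0.44652059 0.16159604 0.24      ]
row [-14.119, -30.527, 1.246, -0.001, 0.001, -0.487] need 5.4
-40 [0.46637298 0.23517228 0.24      ]
row [-14.52, -38.137, 1.25, -0.0, 0.002, 0.382] need 6.5
```

Request:
arm_command --pt "-0.7 -1.5 0 0 0 -0.03" --pt "-2.1 -4.6 0 0 0 -0.08" --pt "-4.2 -9.1 0 0 0 -0.15" --pt "-6.3 -13.7 0 0 0 -0.22" --pt "-8.4 -18.3 0 0 0 -0.3" --pt "-10.6 -22.9 0 0 0 -0.37" --pt "-12.4 -26.8 0 0 0 -0.43" --pt "-13.4 -29 0 0 0 -0.46" --pt "-13.9 -30.1 0 0 0 -0.48" --pt "-14.1 -30.5 0 0 0 -0.487" --pt "-14.1 -30.5 0 0 0 -0.487" --pt "-14.1 -30.5 0 0 0 -0.487"

```text
t: 14.88
ee_pos: [0.4472, 0.1603, 0.2528]
tool_rot: [3.13, 0.266, -0.0]
wrist_force: [0.4, -1.0, -1.1]
opening: 0.0524
```

```bash
python3 - <<'E'
from h import *
s=snap('wrist','w7.png')
m=cv2.inRange(cv2.cvtColor(s['color'],cv2.COLOR_RGB2HSV),(12,150,120),(25,255,255))>0
P=pts(s,m);P=P[(P[:,2]>.092)&(P[:,2]<.102)];P=P[np.hypot(P[:,0]-.5357,P[:,1]-.177)<.03];print(P.min(0),P.max(0),len(P))
A=down(np.radians(9.8-90));K=np.array([.5357,.1770,.1455]);T=K-A[:,0]*.09;row(T,A)
E
```

```text
[0.52087223 0.162489   0.09223693] [0.54945366 0.19168909 0.10057731] 1246
row [-0.002, -0.146, 10.737, 0.0, 0.0, -0.002] need 1.7
```

View pics/w7.png

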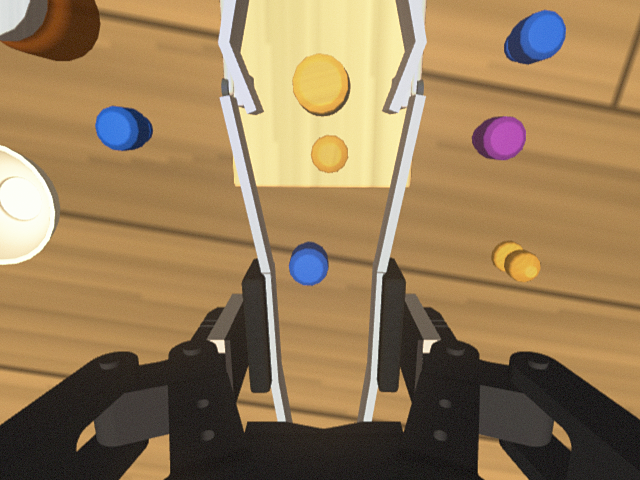

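Request:
arm_command --pt "0 -0.1 2 0 0 0" --pt "0 -0.1 5 0 0 0" --pt "0 -0.1 7 0 0 0" --pt "0 -0.1 7.3 0 0 0" --pt "0 -0.1 7.3 0 0 0"

```text
t: 15.55
ee_pos: [0.4473, 0.1617, 0.1803]
tool_rot: [3.13, 0.267, 0.001]
wrist_force: [-0.5, -0.3, -0.9]
opening: 0.0519
```

```bash
python3 - <<'E'
from h import *
s=snap('wrist','w8.png')
A=down(np.radians(9.8-90));K=np.array([.5356,.1770,.1455]);T=K-A[:,0]*.09;row(T,A)
o=bot.observe();R0=Rn.from_rotvec(o['tool_rot']).as_matrix();J=o['ee_pos']+R0@[.09,0.0003,.061];print('jaw',J)
for X in (J,[.5356,.177,.098]): print(proj(s,X))
E
```

```text
row [-0.071, 0.003, 3.522, 0.0, -0.001, -0.001] need 0.6
jaw [0.536393  0.1767924 0.119847 ]
[324.07002146  43.02258694]
[323.0042221   58.68627377]
```

View pics/w8.png

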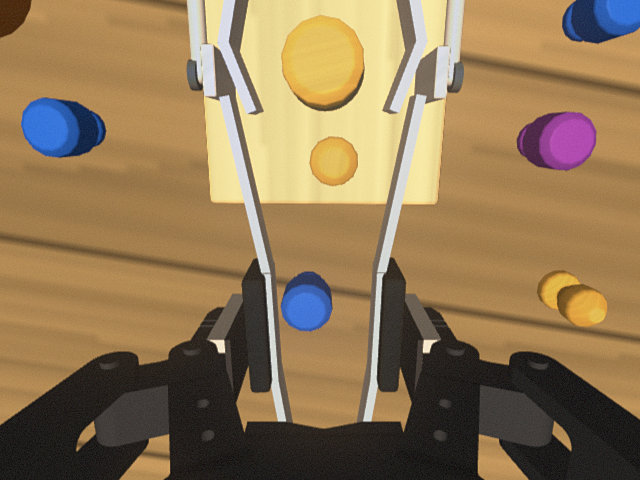

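Request:
arm_command --pt "-0.05 0 1 0 0 0" --pt "-0.05 0 2 0 0 0" --pt "-0.05 0 3 0 0 0" --pt "-0.05 0 3.4 0 0 0" --pt "-0.05 0 3.4 0 0 0" --pt "-0.05 0 3.4 0 0 0"

```text
t: 16.35
ee_pos: [0.4466, 0.162, 0.1461]
tool_rot: [-3.13, -0.268, -0.001]
wrist_force: [-0.4, -0.2, -0.8]
opening: 0.0519
```

```bash
python3 - <<'E'
from h import *
s=snap('wrist','w9.png')
A=down(np.radians(9.8-90));K=np.array([.5356,.1770,.1455]);T=K-A[:,0]*.09;row(T,A)
s=snap('side');cv2.imwrite('pics/s9.png',cv2.resize(s['color'][220:400,200:440,::-1],None,fx=3,fy=3))
E
```

```text
row [0.02, 0.033, 0.069, 0.0, -0.001, -0.0] need 0.0
```

View pics/w9.png

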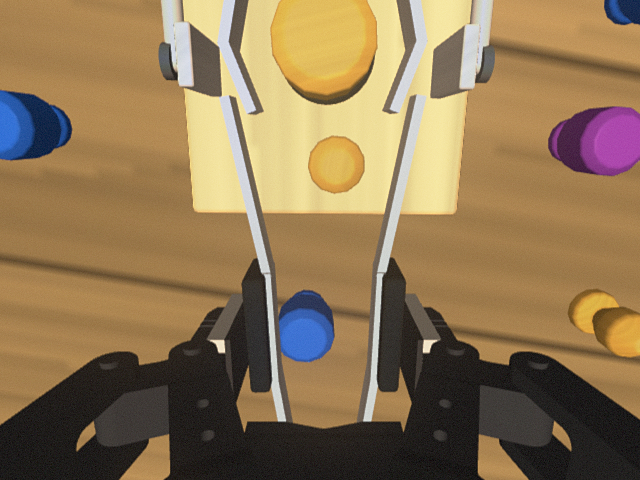

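View pics/s9.png

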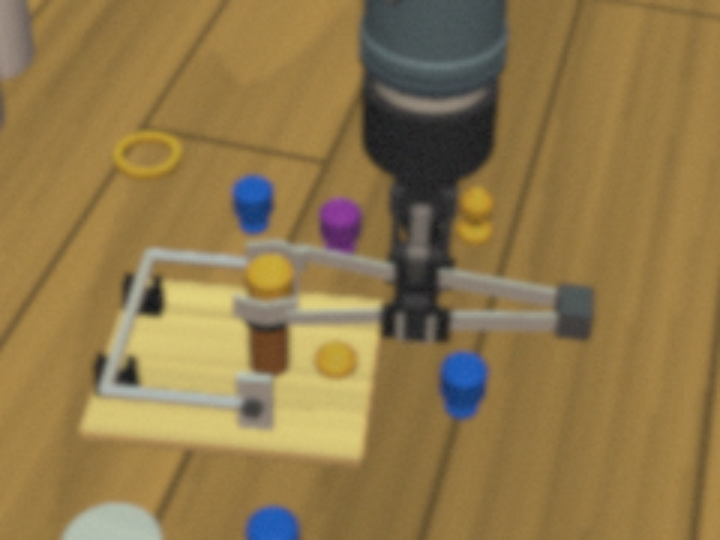

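Request:
arm_command --pt "0 0 0 0 0 0" --pt "0 0 0 0 0 0" --pt "0 0 0 0 0 0" --claw 4.4

```text
t: 16.82
ee_pos: [0.4464, 0.1619, 0.146]
tool_rot: [3.13, 0.268, 0.0]
wrist_force: [-0.5, -0.2, -0.8]
opening: 0.0439
```

Request:
arm_command --pt "0 0 0 0 0 0" --pt "0 0 0 0 0 0" --pt "0 0 0 0 0 0" --pt "0 0 0 0 0 0" --pt "0 0 0 0 0 0" --claw 3.0 --grip_force 35

```text
t: 17.45
ee_pos: [0.4464, 0.1619, 0.1459]
tool_rot: [-3.13, -0.268, -0.0]
wrist_force: [0.6, -0.2, -0.3]
opening: 0.0413
```

```bash
python3 - <<'E'
from h import *
s=snap('wrist','w10.png')
E
```

```text
(no output)
```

View pics/w10.png

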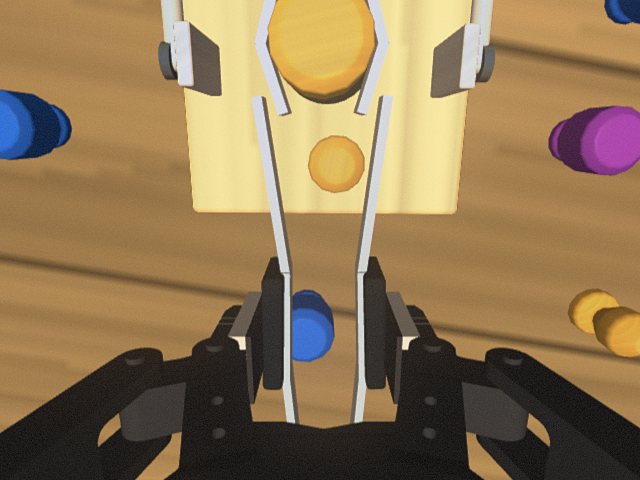

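The jaws are closed on the knob's head: opening 41.3 mm, and the head fits both cups. Lifting 10 cm.

Request:
arm_command --pt "0 0 -0.5 0 0 0" --pt "0 0 -1.5 0 0 0" --pt "0 0 -3 0 0 0" --pt "0 0 -4.5 0 0 0" --pt "0 0 -6 0 0 0" --pt "0 0 -7.5 0 0 0" --pt "0 0 -9 0 0 0" --pt "0 0 -9.8 0 0 0" --pt "0 0 -10.2 0 0 0" --pt "0 0 -10.2 0 0 0" --pt "0 0 -10.2 0 0 0" --pt "0 0 -10.2 0 0 0"

```text
t: 19.0
ee_pos: [0.4462, 0.1619, 0.2474]
tool_rot: [3.13, 0.268, -0.002]
wrist_force: [-0.2, 0.0, -0.8]
opening: 0.0409
```

```bash
python3 - <<'E'
from h import *
s=snap('wrist','w11.png')
m=cv2.inRange(cv2.cvtColor(s['color'],cv2.COLOR_RGB2HSV),(12,150,120),(25,255,255))>0
P=pts(s,m);P=P[(P[:,2]>.17)&(P[:,2]<.3)];P=P[np.hypot(P[:,0]-.5357,P[:,1]-.177)<.03];print(P.min(0),P.max(0),len(P))
for c in('side','scene'):
    s=snap(c)
    for d in bot.masks_of('knob',c)+bot.masks_of('handle',c):
        P=pts(s,d['mask']);print(c,d['p'],np.round(d['position']),np.median(P,0).round(3),P.min(0).round(3),P.max(0).round(3))
    if c=='side':im=s['color'][180:400,160:460,::-1]
    else: im=s['color'][180:360,240:480,::-1]
    cv2.imwrite(f'pics/{c}11.png',cv2.resize(im,None,fx=2.6,fy=2.6))
o=bot.observe();print(o['ee_pos'],o['opening'],o['t'])
E
```

```text
[0.52026925 0.16313766 0.17790498] [0.54587971 0.19244501 0.2005603 ] 3698
side 0.83 [291. 402.] [0.488 0.318 0.034] [ 0.476  0.3   -0.001] [0.502 0.326 0.041]
side 0.75 [352. 344.] [0.414 0.174 0.032] [ 0.4    0.154 -0.   ] [0.429 0.182 0.041]
side 0.74 [314. 295.] [0.528 0.055 0.031] [ 0.515  0.02  -0.004] [0.555 0.064 0.04 ]
side 0.58 [284. 290.] [0.595 0.052 0.025] [ 0.54   0.031 -0.001] [0.609 0.188 0.162]
side 0.51 [291. 270.] [0.534 0.184 0.196] [0.521 0.167 0.16 ] [0.549 0.193 0.2  ]
side 0.58 [242. 334.] [0.609 0.219 0.042] [ 0.522  0.079 -0.003] [0.649 0.253 0.047]
scene 0.67 [430. 312.] [0.503 0.314 0.032] [ 0.484  0.298 -0.002] [0.512 0.325 0.04 ]
scene 0.57 [397. 270.] [0.425 0.17  0.029] [ 0.372  0.144 -0.005] [0.437 0.181 0.04 ]
scene 0.53 [379. 245.] [0.548 0.18  0.194] [0.526 0.165 0.162] [0.556 0.192 0.201]
scene 0.48 [333. 261.] [0.541 0.053 0.031] [0.526 0.035 0.001] [0.549 0.064 0.039]
scene 0.44 [310. 280.] [0.606 0.048 0.032] [ 0.587  0.03  -0.003] [0.616 0.057 0.04 ]
scene 0.97 [354. 317.] [0.62  0.2   0.042] [0.53  0.092 0.001] [0.645 0.254 0.056]
scene 0.22 [367. 307.] [0.576 0.186 0.011] [ 0.468  0.092 -0.003] [0.661 0.261 0.063]
[0.44639056 0.16191844 0.24787513] 0.04133443379811124 19.35
```

View pics/side11.png

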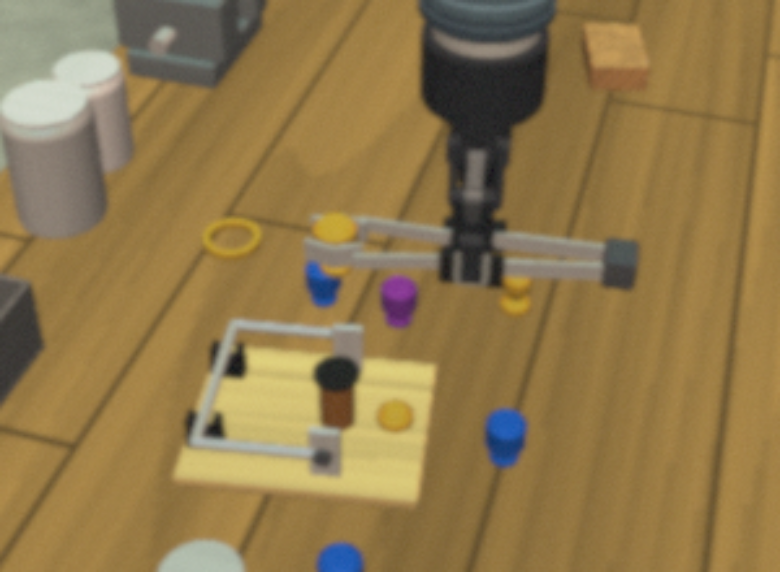

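View pics/scene11.png

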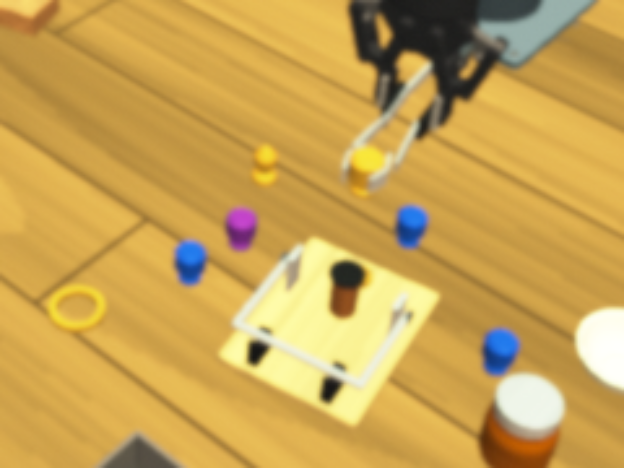

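View pics/w11.png

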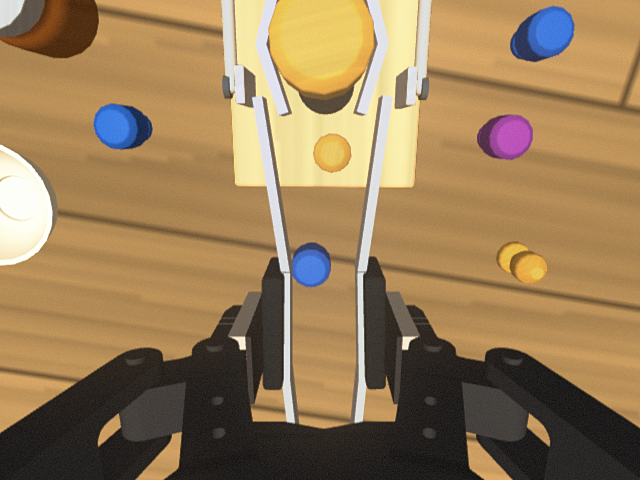

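```bash
python3 -c "
from bench import bot
print(bot.job_done(), bot.observe()['opening'],bot.observe()['t'])"
```

```text
the job is handed in; nothing more can be done
the job is handed in; nothing more can be done
```

The job is done and handed in at about 19.4 s, with the knob held upright in the tongs about 10 cm above the post.

- **Handle:** I pushed it over with the closed fingertips and pressed it down to its end stop. Wrist force rose to 15 N with no further travel, and the bar's top measured 44 mm up, so it lies level in the saddles.
- **Knob:** I picked up the tongs by their grips, lowered them open over the knob, closed them and lifted. The gripper itself never touched the knob. In the last pictures its top is at about 0.20 m, so its underside is about 10 cm above the post. The gripper opening is 41 mm at a grip setting of 35 N.
- **Other things:** The other things in the last pictures stand where they were before. The screwdriver was out of view in those pictures, so I did not check it.
- **Disagreement:** The scene and side cameras differed by up to about 7–14 mm on the knob's x position, so I used the close wrist-camera views, which agreed with the sizes given. No check failed.

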